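Tip the mixing ball from the case's insert bin into the cup

TASK

Lift the yellow bin straight up out of the open green case, keeping it level until it is clear, and tip the steel ball in it into the white cup without the fingers touching the ball. Then stand the empty bin upright on the cork mat. The cup must stay standing where it is.

Things in the scene. Friction and masses are not known exactly. Their poses are not given: they have to be found in the camera images.
- yellow_bin: Yellow insert bin, 90 long (x) x 44 wide (y) x 60 mm tall, 60 g, walls 3 mm. Origin: centre of underside, z up. Its top 30 mm stands free of the frame: grip across the 44 mm width at mid length. Side walls and +x end wall full height; the -x end is an open spout: the flat floor turns 5 mm before mid length into a 18 degree ramp up to the spout edge at x = -45, z = 16 mm.
- ball: Bright steel ball, 24 mm diameter, about 55 g, loose on the flat floor of the yellow bin. Origin: its centre. It stays in while the bin is level and rolls out over the -x spout once that end is tipped down clearly more than 18 degrees (35 to 40 does it).
- cup: White ceramic cup, loose, on the aluminium surface left or right of the case, 75 mm tall, mouth 110 mm outside and 100 mm inside diameter, narrower foot, 0.4 kg. Origin: centre of its underside, z up. A closed brown bottle, 150 mm tall, stands at far left, over 150 mm farther out in x.
- mat: Cork mat, 160 x 160 mm, 4 mm thick, fixed on the surface on the other side of the case from the cup, bare and clear all round. Origin: centre of its underside, z up. A ring of steel measuring spoons lies at far right, over 150 mm farther out in x.
- case: Fixed green case, 170 (x) x 260 (y) mm, frame top 36 mm high; origin: centre of underside. Two snug pockets 30 mm deep (1.5 mm play a side), centres x 22, y +55 and -55 mm, hold the yellow bin and a like blue bin with a white ball, either way round; 66 mm free between bins. Thermometer clipped on top at x -62, up to 49 mm high. Lid folded back flat at +x, 22 mm high.
Not all that is in view belongs to the job. Several things look just like the mat: the one meant starts nearest to the robot's base.

How it is judged:
On the way, in this order (a step that is already met when the one before it is completed fails the run):
1. the yellow bin is out of the case, level (height (world z) of yellow_bin above 0.045 m and angle between yellow_bin's own z axis and vertical below 0.35 rad), for 0.1 s.
2. the steel ball is in the cup (horizontal distance between ball and cup below 0.055 m and height (world z) of ball below 0.07 m), for 0.2 s.
At the end, for the whole second after the job is handed in: The steel ball lies in the upright cup (within 55 mm of its axis, below its rim); the yellow bin stands upright (within 10 degrees) and at rest on the cork mat, its centre over the mat (within 80 mm of the middle along each side) (all of step 2 and angle between each of cup, yellow_bin's own z axis and vertical below 0.17 rad and x of yellow_bin in the frame of mat between -0.08 and 0.08 m and y of yellow_bin in the frame of mat between -0.08 and 0.08 m and z of yellow_bin in the frame of mat between 0 and 0.012 m and linear speed of each of yellow_bin, cup below 0.03 m/s); the robot touches nothing.
It fails at once if the bin is tilted by more than 20 degrees before it is clear of its pocket (within 35 mm of its start) (distance of yellow_bin from where it was at the start of the episode below 0.035 m and angle between yellow_bin's own z axis and vertical above 0.35 rad).
It fails at once if the cup is tipped by more than 20 degrees or moved by more than 40 mm (angle between cup's own z axis and vertical above 0.35 rad or distance of cup from where it was at the start of the episode above 0.04 m).
It fails at once if the fingers touch the ball (contact force between the fingers and ball above 0.5 N).
It also fails if it takes over 56 s, if anything falls off the work surface, if the arm or the gripper's body presses on something with over 40 N, if the wrist force passes 120 N, or if a joint passes its speed limit or range.

ROBOT

A 6-joint arm with a two-finger parallel gripper is mounted at the origin on the work surface. World frame = base frame: x ahead of the robot, y to its left, z up, the work surface at z = 0. Lengths are in m, angles in rad, forces in N, time in s.
With the tool pointing down it reaches from about 0.3 to 0.875 m from the base axis. Payload 6.4 kg.
Tool frame: the origin (TCP) lies midway between the tips of the shut fingers; the grasp point (between the pads) lies 19 mm behind it; z points along the fingers, y is the line along which they close (so a half turn about z gives the same grasp; the last joint's range is limited). The gripper opens to 85 mm and grips with 20 to 120 N. Pads are 22 mm wide; open, the fingers measure 114 mm over their backs; the gripper's body (76 mm by 85 mm) begins 54 mm behind the grasp point. The pads swing forward as they close: fully open they stand 13 mm farther back than shut.
Start: joints at [-1.452, 0.181, 1.607, -0, 1.354, -0.206], TCP at [0.184, -0.545, 0.231] pointing down, gripper open.
Joint ranges: [-2.99, 2.99], [-0.89, 2.07], [0.3, 2.58], [-1.14, 4.28], [0, 2.63], [-3.12, 3.12]. Speed limits (rad/s): [2.57, 2.57, 3.01, 3.14, 3.14, 3.14].

INTERFACE

Orientations are given as a unit quaternion [w, x, y, z].
In Python, from bench import ctrl gives the robot as it stands.
- The arm moves only by the tool drive_tool, never from a script. Its argument "plan" is a list that holds one entry, the list of rows, each a list of 4 numbers: the shift along the tool's x, y, z scaled (see below), then the turn about the tool's z scaled (see below). In form: [[[x, y, z, roll], ...]]. A call has 1 to 12 rows; each row is the pose to reach, as a shift and turn from the pose commanded when the call began, along the tool's axes at that moment, turning the shorter way round; what a row does not reach only later rows make up. The controller multiplies each number of a shift by 400 mm and each number of a turn by 180 degrees. A row lasts 1/12 s, in which the tool goes at most 41.7 mm and 7.16 degrees, less where a joint would pass 70% of its speed; a pose out of reach is approached as far as the arm can. A call with a number of a shift or a turn outside -1 to 1 is refused whole. A call with a gripper value outside its range is refused whole. "jaw" is the closure, from 0 (fully open) to 1 (shut), set as the call begins (left out, the last holds). The fingers move at their own pace and stop on an object; the grip force is fixed at half the most. Time passes only in rows, so rows that repeat a pose let the fingers close. It gives the time, the measured TCP pose, the force, the opening and the grip force at its end, in the units of the state.
- ctrl.get_obs(): the state, without advancing time (a new reading comes with each control period).
- ctrl.camera(name): name is "side" or "top"; returns (picture, depth): 480x640x3 uint8, red, green, blue; 480x640 float32, m along the optical axis (not along the pixel's ray), 0 where there is no reading.
- ctrl.camera_info(name): a dict with "camera_matrix" (3x3 intrinsics, pixels), "R" (3x3) and "t" (3): a world point X has camera coordinates R X + t. Camera axes: x right, y down, z forward; pixel columns grow to the right and rows downward; lengths in m; the calibration is good to about 2 mm. A picture is of the moment at which its call begins. camera_info takes no time and is no camera call.
- ctrl.hand_in(): hands the job in; it is judged then, once.
The state is a dict: "time_s": time; "q": joint angles; "dq": joint speeds; "joint_efforts": joint torques, N m; "eef_pos": TCP position; "eef_rot": TCP orientation; "wrist_force": force on the tool from outside, world axes, zero at the start; "torque": the same for the moment, N m; "opening": opening from 0.0 (shut) to 1.0 (fully open); "grasp_force": force on a finger pad.
Only numpy, scipy, OpenCV 4.12 (cv2) and the standard library are available. Lean on these libraries where they do the work, as an engineer would, in place of code of your own. Each camera call takes 0.05 s, during which the arm holds its last target. There are 200 camera calls.

## Working session

There is one attempt and no reset: what is moved stays moved. The work goes in short steps, Python scripts to look and compute and a tool call to move; the robot and the scene stay as the last step left them, time stands still between calls to the robot, and variables do not carry over. Pictures are saved under pics/ and viewed, at most 10 in all, crops included, and the job is handed in when it is done.

Besides the shell and the picture viewer there is one more tool, called after "Emit:" by a JSON object that holds its "op" and its "data". drive_tool: Moves the arm, as the interface text tells. Its arguments: {"type":"object","properties":{"plan":{"type":"array"},"jaw":{"type":"number"}},"required":["plan"]}

```bash
ls; mkdir -p pics
cat > h.py <<'E'
import numpy as np,cv2
from bench import ctrl
def save(n,f):
    im,d=ctrl.camera(n); cv2.imwrite(f'pics/{f}.png',im[:,:,::-1]); np.savez(f'pics/{f}.npz',im=im,d=d); return im,d
def cloud(n,d):
    c=ctrl.camera_info(n);K=np.array(c['camera_matrix']);R=np.array(c['R']);t=np.array(c['t'])
    v,u=np.indices(d.shape); r=np.stack([(u-K[0,2])/K[0,0]*d,(v-K[1,2])/K[1,1]*d,d],-1)
    P=(r-t)@R; P[d==0]=np.nan; return P
E
python3 - <<'E'
from h import *
for n in('top','side'):
    save(n,n+'0'); c=ctrl.camera_info(n); print(np.round(c['R'],3),np.round(c['t'],3),-np.array(c['R']).T@c['t'])
o=ctrl.get_obs(); print({k:np.round(v,4) for k,v in o.items()})
E
```

```text
pics
[[ 0.029 -0.999  0.021]
 [-0.991 -0.032 -0.132]
 [ 0.133 -0.017 -0.991]] [0.067 0.562 0.995] [0.42220706 0.1023094  1.05893933]
[[-0.849 -0.528  0.015]
 [-0.415  0.649 -0.637]
 [ 0.327 -0.547 -0.77 ]] [0.55  0.183 0.955] [0.23088289 0.69504042 0.84422394]
{'time_s': np.float64(0.1), 'q': array([-1.4523,  0.1815,  1.6079,  0.    ,  1.3538, -0.2063]), 'dq': array([ 0.0025, -0.0011, -0.0028, -0.0003,  0.0019, -0.0005]), 'joint_efforts': array([ 4.00000e-04, -4.45878e+01, -3.52237e+01, -4.00000e-04,
        4.10000e-03,  0.00000e+00]), 'eef_pos': array([ 0.1834, -0.5444,  0.2305]), 'eef_rot': array([-8.000e-04,  9.868e-01,  1.617e-01,  0.000e+00]), 'wrist_force': array([-0.8413,  0.8462, -0.2553]), 'torque': array([-0.062 , -0.0138, -0.0102]), 'grasp_force': np.float64(0.0), 'opening': np.float64(1.0008)}
```

View pics/top0.png

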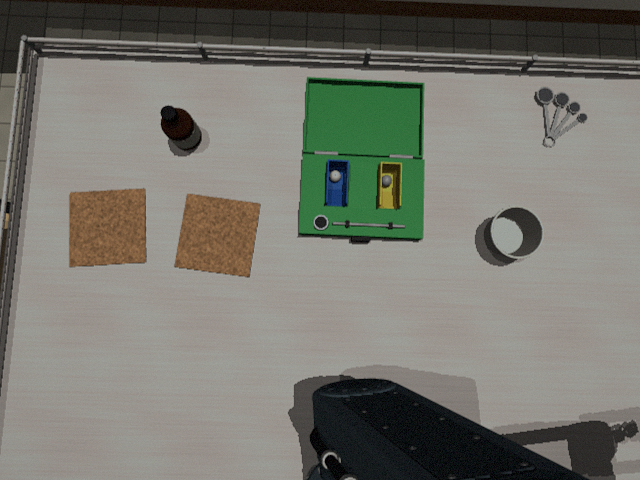

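View pics/side0.png

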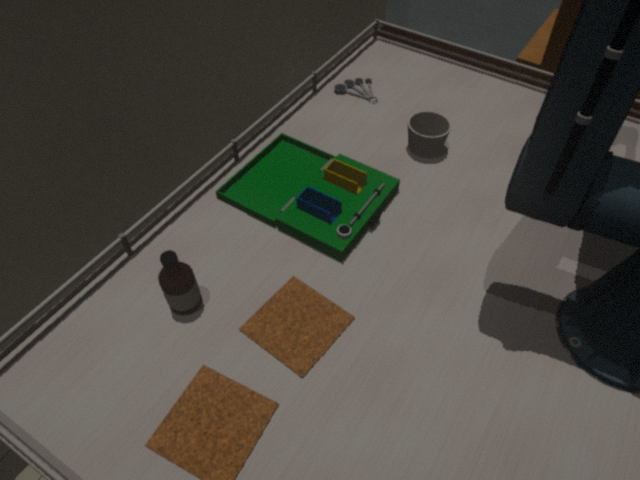

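Run:
```python
from h import *
import cv2
C={}
for n in('top','side'):
    z=np.load(f'pics/{n}0.npz'); im,d=z['im'],z['d']; P=cloud(n,d); hsv=cv2.cvtColor(im,cv2.COLOR_RGB2HSV)
    H,S,V=[hsv[...,i].astype(int) for i in range(3)]
    for name,m in dict(yellow=(abs(H-27)<6)&(S>140)&(P[...,0]>.4),blue=(abs(H-115)<10)&(S>150)&(P[...,0]>.4),green=(abs(H-65)<14)&(S>150),cork=(H>8)&(H<19)&(S>90)&(P[...,2]<.02)&(P[...,1]>.1)).items():
        k,l=cv2.connectedComponents(m.astype(np.uint8))
        for i in range(1,k):
            q=P[l==i]
            if len(q)<(60 if name in('yellow','blue') else 1500): continue
            q=q[~np.isnan(q[:,0])]
            r=cv2.minAreaRect(q[:,:2].astype(np.float32))
            print(n,name,len(q),np.round(r[0],4),np.round(r[1],3),round(r[2],1),'z',np.round(np.percentile(q[:,2],[1,50,99]),3))
            if name in('yellow',):
                t=q[q[:,2]>.057]; rr=cv2.minAreaRect(t[:,:2].astype(np.float32)); print('  top',len(t),np.round(rr[0],4),np.round(rr[1],3),round(rr[2],1),np.percentile(t[:,2],[50,95]))
                # height vs x along rows
                for x in np.arange(q[:,0].min(),q[:,0].max(),.01):
                    s=q[(q[:,0]>=x)&(q[:,0]<x+.01)]; print('   x%.3f'%x,len(s),np.round(np.percentile(s[:,2],[5,50,95]),3))
    # cup
    m=(P[...,2]>.070)&(P[...,2]<.08)&(P[...,0]>.3)&(P[...,1]<-.1)&(S<60)&(P[...,0]<.7)
    q=P[m]; A=np.c_[2*q[:,:2],np.ones(len(q))]; s=np.linalg.lstsq(A,(q[:,:2]**2).sum(1),rcond=None)[0]
    print(n,'cup',len(q),s[:2],np.sqrt(s[2]+s[0]**2+s[1]**2), np.nanpercentile(q[:,2],[5,95]))
    big=cv2.resize(im[140:260,270:440] if n=='top' else im[130:250,240:410],None,fx=4,fy=4,interpolation=cv2.INTER_CUBIC)[:,:,::-1]; C[n]=np.clip(big*1.3,0,255)
cv2.imwrite('pics/crop.png',cv2.resize(np.vstack([C['top'],C['side']]),(425,600)))
```

```text
top yellow 848 [ 0.6454 -0.0498] [0.045 0.091] 88.4 z [0.005 0.02  0.068]
  top 193 [ 0.6454 -0.0504] [0.044 0.091] 89.0 [0.06480983 0.06835847]
   x0.601 88 [0.017 0.022 0.067]
   x0.611 100 [0.014 0.018 0.066]
   x0.621 95 [0.011 0.015 0.066]
   x0.631 91 [0.007 0.012 0.066]
   x0.641 92 [0.005 0.01  0.066]
   x0.651 76 [0.006 0.017 0.067]
   x0.661 52 [0.007 0.046 0.067]
   x0.671 75 [0.006 0.025 0.066]
   x0.681 175 [0.007 0.034 0.067]
   x0.691 4 [0.026 0.06  0.065]
top blue 818 [0.6472 0.0598] [0.044 0.09 ] 89.1 z [0.004 0.016 0.068]
top cork 5519 [0.5457 0.5447] [0.16  0.161] 5.0 z [-0.001  0.004  0.008]
top cork 5463 [0.5365 0.3098] [0.16  0.159] 84.2 z [-0.001  0.004  0.008]
top cup 454 [ 0.55284408 -0.30649661] 0.05188907166794097 [0.07077467 0.07732793]
side yellow 813 [ 0.6469 -0.0498] [0.049 0.091] 89.2 z [0.019 0.051 0.069]
  top 290 [ 0.6471 -0.0491] [0.09  0.048] 0.3 [0.06367573 0.06859277]
   x0.602 90 [0.022 0.047 0.067]
   x0.612 90 [0.018 0.049 0.066]
   x0.622 92 [0.03  0.049 0.067]
   x0.632 84 [0.031 0.053 0.067]
   x0.642 85 [0.03  0.052 0.067]
   x0.652 85 [0.029 0.05  0.068]
   x0.662 86 [0.031 0.05  0.068]
   x0.672 80 [0.03  0.05  0.067]
   x0.682 119 [0.032 0.055 0.067]
   x0.692 2 [0.065 0.065 0.066]
side blue 101 [0.6483 0.0603] [0.045 0.088] 89.2 z [0.018 0.065 0.069]
side green 7852 [0.7135 0.0056] [0.262 0.349] 88.8 z [0.002 0.008 0.04 ]
side cork 5956 [0.5361 0.3097] [0.161 0.16 ] 84.2 z [0.001 0.005 0.008]
side cork 8859 [0.5451 0.5451] [0.161 0.159] 5.2 z [0.001 0.005 0.008]
side cup 304 [ 0.55430099 -0.30525772] 0.05187997870763309 [0.07063312 0.07828393][ WARN:0@2.768] global loadsave.cpp:1063 imwrite_ Unsupported depth image for selected encoder is fallbacked to CV_8U.
```

View pics/crop.png

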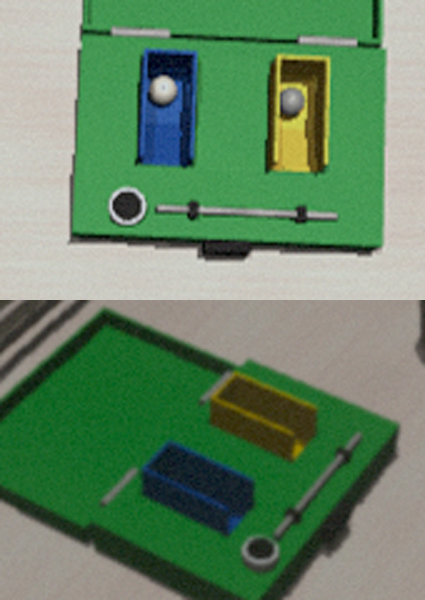

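The pictures show the following:
- **Yellow bin:** at top (390,186), in the right-hand pocket. Its spout points toward the robot and the ball is on the flat floor.
- **Cup:** at top (515,236).
- **Nearest cork mat:** at top (218,236).

The two views agree: bin (0.646, −0.050) with rim at z 0.066, cup (0.554, −0.306), mat (0.536, 0.310).

The drive can't pitch the tool. I'll press the bin's back end on the case frame so it pivots about 12° in the grip, which is under the 18° ramp. Then I'll brake sharply over the cup to roll the ball out.

```bash
cat >> h.py <<'E'
from scipy.spatial.transform import Rotation as Ro
def st():
    o=ctrl.get_obs(); q=o['eef_rot']; R=Ro.from_quat([q[1],q[2],q[3],q[0]]).as_matrix(); yaw=np.degrees(np.arctan2(R[1,0],R[0,0])); return np.array(o['eef_pos']),R,yaw,o
def go(*wps):  # (x,y,z,toolx yaw deg)
    p,R,yaw,o=st(); print('t',round(o['time_s'],2),'pos',np.round(p,4),'yaw',round(yaw,2),'tilt',np.round(np.degrees(np.arccos(-R[2,2])),2),'F',np.round(o['wrist_force'],1),'open',np.round(o['opening'],3),'g',np.round(o['grasp_force'],1))
    for w in wps:
        d=R.T@(np.array(w[:3])-p)/.4; print(np.round(d,4),round(-((w[3]-yaw+180)%360-180)/180,4))
E
python3 -c "
from h import *
go((.41,-.30,.2,5),(.6463,-.0495,.15,-1))"
```

```text
t 0.1 pos [ 0.1834 -0.5444  0.2305] yaw 18.61 tilt 0.09 F [-0.8  0.8 -0.3] open 1.001 g 0.0
[ 0.7318 -0.3982  0.0771] 0.0756
[ 1.4914 -0.803   0.2029] 0.1089
```

Emit:
{"op": "drive_tool", "data": {"plan": [[[0.73, -0.4, 0.08, 0.109], [0.73, -0.4, 0.08, 0.109], [0.73, -0.4, 0.08, 0.109], [0.73, -0.4, 0.08, 0.109], [0.73, -0.4, 0.08, 0.109], [0.73, -0.4, 0.08, 0.109], [0.73, -0.4, 0.08, 0.109], [0.73, -0.4, 0.08, 0.109], [0.73, -0.4, 0.08, 0.109], [0.73, -0.4, 0.08, 0.109]]], "jaw": 0}}

```text
time_s: 0.93
eef_pos: [0.4102, -0.2979, 0.1987]
eef_rot: [-0.001, 1.0, -0.006, -0.0]
wrist_force: [0.3, -0.7, 0.3]
opening: 1.001
grasp_force: 0.0
```

```bash
python3 -c "
from h import *
go((.6463,-.0495,.12,-1))"
```

```text
t 0.93 pos [ 0.4102 -0.2979  0.1987] yaw -0.73 tilt 0.08 F [ 0.3 -0.7  0.3] open 1.001 g 0.0
[ 0.5825 -0.6282  0.1968] 0.0015
```

Emit:
{"op": "drive_tool", "data": {"plan": [[[0.5825, -0.628, 0.05, 0.0015], [0.5825, -0.628, 0.05, 0.0015], [0.5825, -0.628, 0.05, 0.0015], [0.5825, -0.628, 0.05, 0.0015], [0.5825, -0.628, 0.1, 0.0015], [0.5825, -0.628, 0.15, 0.0015], [0.5825, -0.628, 0.2, 0.0015], [0.5825, -0.628, 0.25, 0.0015], [0.5825, -0.628, 0.25, 0.0015], [0.5825, -0.628, 0.25, 0.0015], [0.5825, -0.628, 0.25, 0.0015], [0.5825, -0.628, 0.25, 0.0015]]]}}

```text
time_s: 1.93
eef_pos: [0.6465, -0.0549, 0.0995]
eef_rot: [0.0, 1.0, -0.012, -0.0]
wrist_force: [-0.4, -0.6, 0.7]
opening: 1.002
grasp_force: 0.0
```

```bash
python3 -c "
from h import *
go((.6463,-.0495,.036,-1))"
```

```text
t 1.93 pos [ 0.6465 -0.0549  0.0995] yaw -1.35 tilt 0.04 F [-0.4 -0.6  0.7] open 1.002 g 0.0
[-0.0007 -0.0136  0.1587] -0.0019
```

Emit:
{"op": "drive_tool", "data": {"plan": [[[0, 0, 0.04, 0], [0, 0, 0.04, 0], [0, 0, 0.04, 0], [0, 0, 0.04, 0]]]}}

```text
time_s: 2.27
eef_pos: [0.6469, -0.0545, 0.085]
eef_rot: [0.0, 1.0, -0.012, 0.001]
wrist_force: [0.6, 0.3, 0.1]
opening: 1.002
grasp_force: 0.0
```

```bash
python3 -c "
from h import *
go((.6463,-.0495,.036,-1))"
```

```text
t 2.27 pos [ 0.6469 -0.0545  0.085 ] yaw -1.37 tilt 0.11 F [0.6 0.3 0.1] open 1.002 g 0.0
[-0.0021 -0.0126  0.1225] -0.002
```

Emit:
{"op": "drive_tool", "data": {"plan": [[[-0.001, -0.0125, 0.04, -0.002], [-0.001, -0.0125, 0.08, -0.002], [-0.001, -0.0125, 0.122, -0.002], [-0.001, -0.0125, 0.122, -0.002], [-0.001, -0.0125, 0.122, -0.002]]]}}

```text
time_s: 2.68
eef_pos: [0.6459, -0.0484, 0.0348]
eef_rot: [-0.0, 1.0, -0.008, -0.0]
wrist_force: [-0.5, -0.3, -0.0]
opening: 0.998
grasp_force: 0.0
```

Emit:
{"op": "drive_tool", "data": {"plan": [[[0, 0, 0, 0], [0, 0, 0, 0], [0, 0, 0, 0], [0, 0, 0, 0], [0, 0, 0, 0], [0, 0, 0, 0], [0, 0, 0, 0], [0, 0, 0, 0]]], "jaw": 1}}

```text
time_s: 3.35
eef_pos: [0.6476, -0.0494, 0.0363]
eef_rot: [0.001, 1.0, -0.008, 0.001]
wrist_force: [-0.6, -4.8, 5.9]
opening: 0.506
grasp_force: 61.9
```

```bash
python3 -c "
from h import *
go((.6463,-.0495,.036,-1))"
```

```text
t 3.35 pos [ 0.6476 -0.0494  0.0363] yaw -0.92 tilt 0.21 F [-0.6 -4.8  5.9] open 0.506 g 61.9
[-0.0034  0.0004  0.0008] 0.0005
```

Emit:
{"op": "drive_tool", "data": {"plan": [[[0, 0, -0.025, 0], [0, 0, -0.05, 0], [0, 0, -0.08, 0], [0, 0, -0.11, 0], [0, 0, -0.14, 0], [0, 0, -0.17, 0], [0, 0, -0.2, 0], [0, 0, -0.23, 0], [0, 0, -0.25, 0], [0, 0, -0.25, 0], [0, 0, -0.25, 0]]]}}

```text
time_s: 4.27
eef_pos: [0.6466, -0.0481, 0.1352]
eef_rot: [0.0, 1.0, -0.008, 0.001]
wrist_force: [0.2, 0.2, -2.7]
opening: 0.503
grasp_force: 63.0
```

Run:
```python
from h import *
go((.62,-.161,.12,89))
im,d=save('top','lift');im2,d2=save('side','lifts')
cv2.imwrite('pics/c2.png',cv2.resize(np.hstack([im[100:260,320:480],im2[80:240,260:420]]),(800,400))[:,:,::-1])
```

```text
t 4.27 pos [ 0.6466 -0.0481  0.1352] yaw -0.91 tilt 0.07 F [ 0.2  0.2 -2.7] open 0.503 g 63.0
[-0.0621  0.2834  0.0379] -0.4995
```

View pics/c2.png

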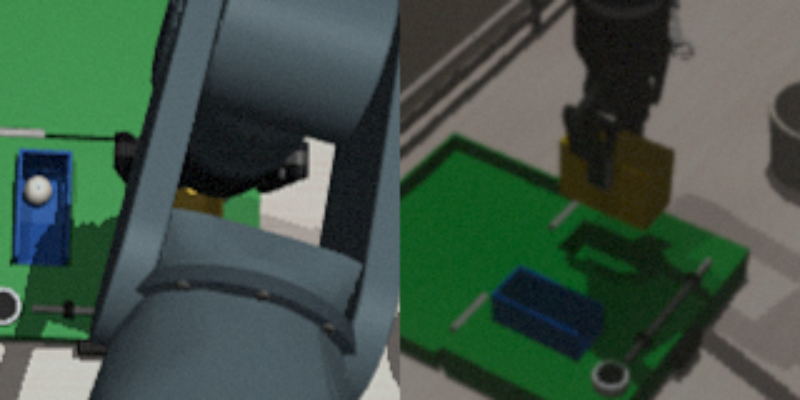

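Emit:
{"op": "drive_tool", "data": {"plan": [[[-0.01, 0.04, 0, -0.04], [-0.02, 0.08, 0, -0.08], [-0.03, 0.12, 0, -0.12], [-0.04, 0.16, 0, -0.16], [-0.05, 0.2, 0, -0.2], [-0.06, 0.24, 0, -0.24], [-0.062, 0.28, 0, -0.28], [-0.062, 0.283, 0, -0.32], [-0.062, 0.283, 0, -0.36], [-0.062, 0.283, 0, -0.4], [-0.062, 0.283, 0, -0.44], [-0.062, 0.283, 0, -0.48]]]}}

```text
time_s: 5.37
eef_pos: [0.619, -0.1607, 0.1332]
eef_rot: [-0.001, 0.735, 0.678, -0.0]
wrist_force: [0.1, 0.4, -1.2]
opening: 0.505
grasp_force: 62.9
```

Emit:
{"op": "drive_tool", "data": {"plan": [[[0, 0, 0.02, -0.02], [0, 0, 0.06, -0.02], [0, 0, 0.1, -0.02], [0, 0, 0.12, -0.02], [0, 0, 0.14, -0.02], [0, 0, 0.14, -0.02]]]}}

```text
time_s: 5.87
eef_pos: [0.6183, -0.1603, 0.0761]
eef_rot: [-0.002, 0.716, 0.699, -0.001]
wrist_force: [-0.5, 0.9, -0.8]
opening: 0.502
grasp_force: 63.0
```

Run:
```python
from h import *
go((.62,-.162,.0665,89))
im,d=save('top','pre');im2,d2=save('side','pres')
P=cloud('top',d)
cv2.imwrite('pics/c3.png',cv2.resize(np.hstack([im[120:280,360:520],im2[80:240,310:470]]),(800,400))[:,:,::-1])
h=cv2.cvtColor(im2,cv2.COLOR_RGB2HSV);Q=cloud('side',d2)
m=(abs(h[...,0].astype(int)-27)<7)&(h[...,1]>140)&(Q[...,0]>.4)&(Q[...,2]>.02);q=Q[m]
for y in np.arange(-.22,-.1,.008):
    s=q[abs(q[:,1]-y)<.004]
    if len(s)>3: print(round(y,3),len(s),np.round(np.percentile(s[:,2],[3,97]),4),np.round(np.percentile(s[:,0],[3,97]),4))
```

```text
t 5.87 pos [ 0.6183 -0.1603  0.0761] yaw 88.62 tilt 0.23 F [-0.5  0.9 -0.8] open 0.502 g 63.0
[-0.0043  0.0045  0.0239] -0.0021
-0.204 11 [0.0587 0.0939] [0.6268 0.64  ]
-0.196 31 [0.059  0.1016] [0.6272 0.6396]
-0.188 31 [0.0573 0.1076] [0.5974 0.64  ]
-0.18 27 [0.0608 0.1086] [0.6263 0.64  ]
-0.172 19 [0.0557 0.1056] [0.5974 0.64  ]
-0.164 21 [0.0592 0.1069] [0.5974 0.6401]
-0.156 27 [0.0556 0.1504] [0.5813 0.6403]
-0.148 31 [0.065  0.1736] [0.5958 0.6416]
-0.14 31 [0.0558 0.1167] [0.5974 0.6406]
-0.132 42 [0.0529 0.1093] [0.5973 0.64  ]
-0.124 33 [0.0545 0.1149] [0.5978 0.6402]
-0.116 294 [0.0529 0.1085] [0.5987 0.6381]
```

View pics/c3.png

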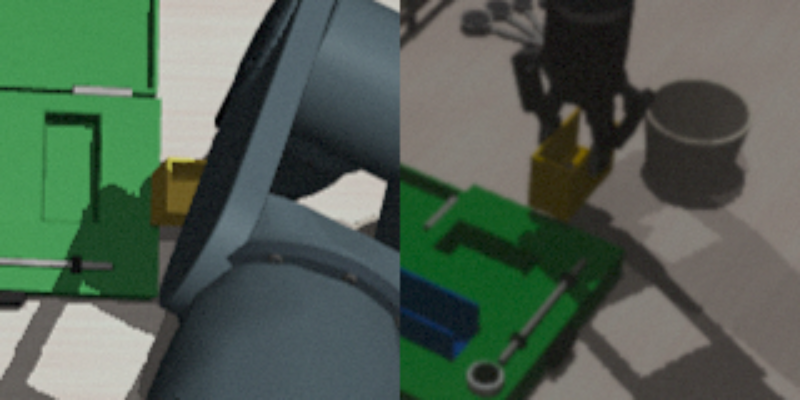

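Emit:
{"op": "drive_tool", "data": {"plan": [[[0, 0, 0.01, -0.002], [0, 0, 0.018, -0.002], [0, 0, 0.023, -0.002], [0, 0, 0.027, -0.002], [0, 0, 0.031, -0.002], [0, 0, 0.035, -0.002], [0, 0, 0.038, -0.002], [0, 0, 0.038, -0.002], [0, 0, 0.038, -0.002]]]}}

```text
time_s: 6.72
eef_pos: [0.6198, -0.1613, 0.066]
eef_rot: [0.0, 0.713, 0.701, -0.0]
wrist_force: [-8.0, 0.2, 15.9]
opening: 0.507
grasp_force: 65.4
```

```bash
cat >> h.py <<'E'
def pitch(tag,y0=-.12,tol=.02):
    im2,d2=save('side',tag); h=cv2.cvtColor(im2,cv2.COLOR_RGB2HSV);Q=cloud('side',d2)
    p,R,yaw,o=st(); e=p[:2]+.045*R[:2,0]
    m=(abs(h[...,0].astype(int)-27)<7)&(h[...,1]>140)&(abs(((Q[...,:2]-e)@R[:2,0]))<.03)&(abs((Q[...,:2]-e)@R[:2,1])<.02)&(Q[...,2]>.03)
    q=Q[m]; c=np.median(q,0); best=None
    for i in range(300):
        s=q[np.random.randint(len(q),size=3)]; n=np.cross(s[1]-s[0],s[2]-s[0]); n/=np.linalg.norm(n)+1e-12
        if abs(n[:2]@R[:2,0])<.7: continue
        k=abs((q-s[0])@n)<.003
        if best is None or k.sum()>best.sum(): best=k
    w=q[best]; n=np.linalg.svd(w-w.mean(0))[2][2]; n*=np.sign(n[:2]@R[:2,0]); print('inliers',best.sum(),len(q),'normal',np.round(n,3),'pitch deg',round(np.degrees(np.arcsin(n[2])),2),'zmax',np.percentile(w[:,2],[2,98]))
E
python3 - <<'E'
from h import *
go((.62,-.162,.0665,89))
pitch('p1')
E
```

```text
t 6.72 pos [ 0.6198 -0.1613  0.066 ] yaw 89.0 tilt 0.03 F [-8.   0.2 15.9] open 0.507 g 65.4
[-0.0017  0.0005 -0.0012] 0.0
inliers 273 317 normal [ 0.021  1.    -0.006] pitch deg -0.33 zmax [0.04020961 0.09814416]
```

Emit:
{"op": "drive_tool", "data": {"plan": [[[0, 0, 0.004, 0], [0, 0, 0.008, 0], [0, 0, 0.01, 0], [0, 0, 0.01, 0], [0, 0, 0.01, 0]]]}}

```text
time_s: 7.18
eef_pos: [0.6206, -0.1634, 0.0639]
eef_rot: [0.002, 0.713, 0.701, -0.001]
wrist_force: [-10.4, -3.8, 22.4]
opening: 0.507
grasp_force: 67.3
```

Run:
```python
from h import *
go((.62,-.162,.0665,89))
pitch('p2')
```

```text
t 7.18 pos [ 0.6206 -0.1634  0.0639] yaw 89.01 tilt 0.25 F [-10.4  -3.8  22.4] open 0.507 g 67.3
[ 0.0034 -0.0015 -0.0065] 0.0
inliers 291 326 normal [0.013 0.999 0.05 ] pitch deg 2.87 zmax [0.03938579 0.09798799]
```

Emit:
{"op": "drive_tool", "data": {"plan": [[[0, 0, 0.004, 0], [0, 0, 0.008, 0], [0, 0, 0.01, 0], [0, 0, 0.01, 0], [0, 0, 0.01, 0]]]}}

```text
time_s: 7.65
eef_pos: [0.6218, -0.1653, 0.0616]
eef_rot: [0.004, 0.713, 0.701, -0.001]
wrist_force: [-11.9, -8.5, 28.2]
opening: 0.504
grasp_force: 69.0
```

Run:
```python
from h import *
go((.62,-.162,.0665,89))
pitch('p3')
```

```text
t 7.65 pos [ 0.6218 -0.1653  0.0616] yaw 88.99 tilt 0.49 F [-11.9  -8.5  28.2] open 0.504 g 69.0
[ 0.008  -0.0046 -0.0123] -0.0001
inliers 299 343 normal [0.023 0.996 0.088] pitch deg 5.07 zmax [0.03999951 0.09780805]
```

Emit:
{"op": "drive_tool", "data": {"plan": [[[0, 0, 0.005, 0], [0, 0, 0.01, 0], [0, 0, 0.015, 0], [0, 0, 0.015, 0], [0, 0, 0.015, 0]]]}}

```text
time_s: 8.12
eef_pos: [0.6238, -0.168, 0.0571]
eef_rot: [0.007, 0.713, 0.701, -0.001]
wrist_force: [-8.4, -14.4, 28.6]
opening: 0.508
grasp_force: 71.7
```

Run:
```python
from h import *
go((.62,-.162,.0665,89))
pitch('p4')
```

```text
t 8.12 pos [ 0.6238 -0.168   0.0571] yaw 88.96 tilt 0.85 F [ -8.4 -14.4  28.6] open 0.508 g 71.7
[ 0.0146 -0.0095 -0.0238] -0.0002
inliers 313 348 normal [0.021 0.982 0.185] pitch deg 10.67 zmax [0.04028085 0.09727562]
```

Emit:
{"op": "drive_tool", "data": {"plan": [[[0, 0, -0.015, 0], [0, 0, -0.03, 0], [0, 0, -0.05, 0], [0, 0, -0.075, 0], [0, 0, -0.1, 0], [0, 0, -0.125, 0], [0, 0, -0.145, 0], [0, 0, -0.155, 0], [0, 0, -0.16, 0], [0, 0, -0.16, 0]]]}}

```text
time_s: 9.0
eef_pos: [0.6199, -0.1609, 0.1139]
eef_rot: [0.0, 0.713, 0.701, 0.0]
wrist_force: [0.4, 0.0, -0.3]
opening: 0.507
grasp_force: 67.8
```

Run:
```python
from h import *
go((.5535,-.162,.15,89))
pitch('p5')
```

```text
t 9.0 pos [ 0.6199 -0.1609  0.1139] yaw 88.99 tilt 0.05 F [ 0.4  0.  -0.3] open 0.507 g 67.8
[-0.0057 -0.1659 -0.0904] -0.0001
inliers 340 374 normal [0.003 0.984 0.177] pitch deg 10.2 zmax [0.09905539 0.15433232]
```

```bash
python3 -c "
from h import *
go((.5555,-.111,.124,89))"
```

```text
t 9.05 pos [ 0.6196 -0.1608  0.1132] yaw 88.98 tilt 0.01 F [-0.6 -0.3 -1.9] open 0.502 g 67.8
[ 0.1216 -0.1624 -0.0269] -0.0001
```

Emit:
{"op": "drive_tool", "data": {"plan": [[[0.005, -0.01, -0.006, 0], [0.015, -0.025, -0.012, 0], [0.03, -0.045, -0.018, 0], [0.045, -0.065, -0.024, 0], [0.06, -0.085, -0.027, 0], [0.075, -0.105, -0.027, 0], [0.088, -0.12, -0.027, 0], [0.1, -0.135, -0.027, 0], [0.11, -0.148, -0.027, 0], [0.117, -0.157, -0.027, 0], [0.122, -0.162, -0.027, 0], [0.122, -0.162, -0.027, 0]]]}}

```text
time_s: 10.05
eef_pos: [0.5554, -0.1105, 0.1241]
eef_rot: [-0.0, 0.713, 0.701, -0.0]
wrist_force: [-1.2, -0.2, -0.7]
opening: 0.505
grasp_force: 67.8
```

Emit:
{"op": "drive_tool", "data": {"plan": [[[0, 0, 0, 0], [0, 0, 0, 0], [0, 0, 0, 0], [0, 0, 0, 0], [0, 0, 0, 0], [0, 0, 0, 0]]]}}

```text
time_s: 10.55
eef_pos: [0.5558, -0.1111, 0.124]
eef_rot: [-0.0, 0.713, 0.701, -0.0]
wrist_force: [0.2, 0.5, -1.2]
opening: 0.507
grasp_force: 67.8
```

Run:
```python
from h import *
go((.5536,-.236,.124,89))
pitch('p6')
im,d=save('top','t6'); im2=np.load('pics/p6.npz')['im']
cv2.imwrite('pics/c6.png',cv2.resize(np.hstack([im[140:300,390:550],im2[60:220,330:490]]),(800,400))[:,:,::-1])
```

```text
t 10.55 pos [ 0.5558 -0.1111  0.124 ] yaw 88.98 tilt 0.0 F [ 0.2  0.5 -1.2] open 0.507 g 67.8
[-3.124e-01  1.000e-04  1.000e-04] -0.0001
inliers 371 418 normal [0.02  0.983 0.18 ] pitch deg 10.38 zmax [0.10885362 0.16358699]
```

View pics/c6.png

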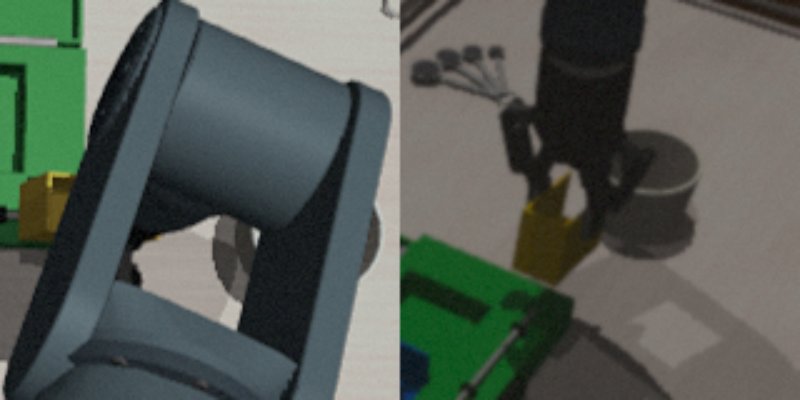

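The bin holds at 10.3° pitch, lined up with the cup, and no ball has escaped. Next is the dash and brake.

Emit:
{"op": "drive_tool", "data": {"plan": [[[-0.104, 0, 0, 0], [-0.208, 0, 0, 0], [-0.312, 0, 0, 0], [-0.312, 0, 0, 0], [-0.312, 0, 0, 0], [-0.312, 0, 0, 0], [-0.312, 0, 0, 0], [-0.312, 0, 0, 0], [-0.312, 0, 0, 0], [-0.312, 0, 0, 0], [-0.312, 0, 0, 0], [-0.312, 0, 0, 0]]]}}

```text
time_s: 11.65
eef_pos: [0.5537, -0.2353, 0.1242]
eef_rot: [0.0, 0.713, 0.701, 0.0]
wrist_force: [-0.7, 0.4, -0.3]
opening: 0.507
grasp_force: 67.6
```

Run:
```python
from h import *
go((.5556,-.111,.124,89))
im,d=save('top','t7'); im2,d2=save('side','s7')
cv2.imwrite('pics/c7.png',cv2.resize(np.hstack([im[160:320,430:590],im2[60:220,350:510]]),(800,400))[:,:,::-1])
```

```text
t 11.65 pos [ 0.5537 -0.2353  0.1242] yaw 89.02 tilt 0.01 F [-0.7  0.4 -0.3] open 0.507 g 67.6
[ 0.3108 -0.0005  0.0005] 0.0001
```

View pics/c7.png

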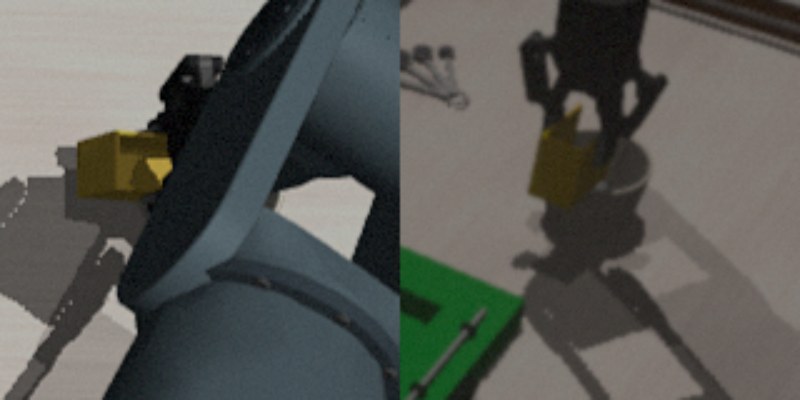

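Emit:
{"op": "drive_tool", "data": {"plan": [[[0.01, 0, 0, 0], [0.03, 0, 0, 0], [0.055, 0, 0, 0], [0.085, 0, 0, 0], [0.115, 0, 0, 0], [0.145, 0, 0, 0], [0.175, 0, 0, 0], [0.205, 0, 0, 0], [0.235, 0, 0, 0], [0.265, 0, 0, 0], [0.29, 0, 0, 0], [0.31, 0, 0, 0]]]}}

```text
time_s: 12.75
eef_pos: [0.5557, -0.1103, 0.1241]
eef_rot: [-0.0, 0.713, 0.701, 0.0]
wrist_force: [0.0, -0.7, -0.4]
opening: 0.499
grasp_force: 67.6
```

Run:
```python
from h import *
go((.5556,-.236,.124,89))
c=np.array([.5536,-.306])
for n in('top','side'):
    im,d=save(n,n+'8'); P=cloud(n,d); r=np.linalg.norm(P[...,:2]-c,axis=-1)
    m=(r<.038)&(P[...,2]<.06); q=P[m]; print(n,len(q),np.round(np.nanpercentile(q[:,2],[5,25,50,75,90,97]),4) if len(q) else '')
    k=m&(P[...,2]>.018)&(P[...,2]<.05); print(k.sum(),np.round(np.median(P[k],0),3),np.round(P[k].std(0),3))
    K=im[200:270,470:560] if n=='top' else im[100:170,390:480]; cv2.imwrite(f'pics/k{n}.png',np.clip(cv2.resize(K,(400,311)).astype(float)*1.6,0,255).astype(np.uint8)[:,:,::-1])
cv2.imwrite('pics/c8.png',np.hstack([cv2.imread('pics/ktop.png'),cv2.imread('pics/kside.png')]))
```

```text
t 12.75 pos [ 0.5557 -0.1103  0.1241] yaw 89.01 tilt 0.01 F [ 0.  -0.7 -0.4] open 0.499 g 67.6
[-3.141e-01  5.000e-03  2.000e-04] 0.0001
top 1 [0.0077 0.0077 0.0077 0.0077 0.0077 0.0077]
0 [nan nan nan] [nan nan nan]
side 30 [0.0114 0.0266 0.0279 0.0294 0.0314 0.0318]
28 [ 0.557 -0.328  0.028] [0.005 0.004 0.002]
  return _methods._mean(a, axis=axis, dtype=dtype,
  ret = um.true_divide(
  ret = _var(a, axis=axis, dtype=dtype, out=out, ddof=ddof,
  arrmean = um.true_divide(arrmean, div, out=arrmean,
  ret = um.true_divide(
```

View pics/c8.png

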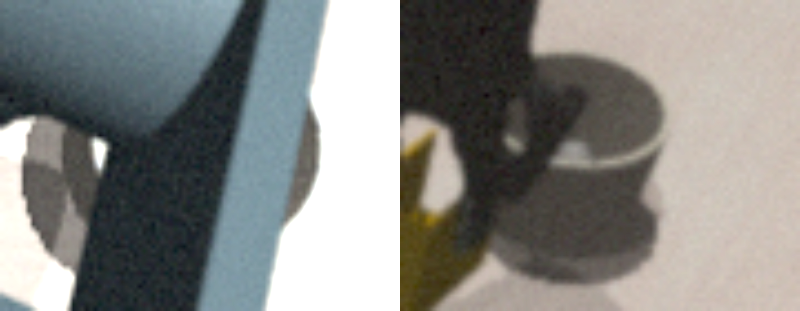

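Emit:
{"op": "drive_tool", "data": {"plan": [[[0.02, 0, -0.03, 0], [0.06, 0, -0.06, 0], [0.11, 0, -0.09, 0], [0.17, 0, -0.09, 0], [0.24, 0, -0.09, 0], [0.31, 0, -0.09, 0], [0.38, 0, -0.09, 0], [0.45, 0, -0.09, 0], [0.51, 0, -0.09, 0], [0.56, 0, -0.09, 0], [0.59, 0, -0.09, 0], [0.6, 0, -0.09, 0]]]}}

```text
time_s: 13.85
eef_pos: [0.5602, 0.1298, 0.1609]
eef_rot: [0.0, 0.713, 0.701, 0.0]
wrist_force: [-0.4, -0.1, -0.6]
opening: 0.502
grasp_force: 67.7
```

```bash
python3 - <<'E' 2>/dev/null
from h import *
c=np.array([.5536,-.306])
for n in('top','side'):
    im,d=save(n,n+'9'); P=cloud(n,d); r=np.linalg.norm(P[...,:2]-c,axis=-1)
    q=P[(r<.038)&(P[...,2]<.06)]; print(n,len(q),np.round(np.nanpercentile(q[:,2],[5,50,90,99]),4))
    k=(r<.04)&(P[...,2]>.016)&(P[...,2]<.05); print(k.sum(),np.round(np.median(P[k],0),3),np.round(P[k].std(0),3))
    m=(P[...,2]>.070)&(P[...,2]<.08)&(r<.08); q=P[m]; A=np.c_[2*q[:,:2],np.ones(len(q))]; s=np.linalg.lstsq(A,(q[:,:2]**2).sum(1),rcond=None)[0]; print('cup',s[:2])
go((.5365,.3098,.15,84),(.5365,.3098,.06,84))
E
```

```text
top 773 [0.0025 0.0062 0.0229 0.03  ]
104 [ 0.555 -0.328  0.026] [0.006 0.006 0.004]
cup [ 0.55287347 -0.30646855]
side 31 [0.0117 0.0274 0.0319 0.0355]
32 [ 0.557 -0.328  0.028] [0.007 0.012 0.004]
cup [ 0.55436275 -0.30539736]
t 13.95 pos [0.5602 0.1283 0.1605] yaw 89.03 tilt 0.03 F [-0.2 -0.3 -1.5] open 0.504 g 67.7
[ 0.4527 -0.0669  0.0261] 0.0279
[ 0.4527 -0.067   0.2511] 0.0279
```

Emit:
{"op": "drive_tool", "data": {"plan": [[[0.05, 0, 0, 0.028], [0.12, -0.02, 0, 0.028], [0.2, -0.04, 0, 0.028], [0.28, -0.067, 0, 0.028], [0.36, -0.067, 0, 0.028], [0.42, -0.067, 0.04, 0.028], [0.453, -0.067, 0.1, 0.028], [0.453, -0.067, 0.16, 0.028], [0.453, -0.067, 0.22, 0.028], [0.453, -0.067, 0.26, 0.028], [0.453, -0.067, 0.28, 0.028], [0.453, -0.067, 0.28, 0.028]]]}}

```text
time_s: 14.95
eef_pos: [0.5355, 0.3081, 0.0459]
eef_rot: [-0.001, 0.744, 0.668, -0.002]
wrist_force: [0.2, -0.3, -0.0]
opening: 0.503
grasp_force: 67.8
```

```bash
python3 -c "
from h import *
go((.5365,.3098,.034,88))"
```

```text
t 14.95 pos [0.5355 0.3081 0.0459] yaw 83.86 tilt 0.24 F [ 0.2 -0.3 -0. ] open 0.503 g 67.8
[0.0045 0.0022 0.0297] -0.023
```

Emit:
{"op": "drive_tool", "data": {"plan": [[[0, 0, 0.01, 0], [0, 0, 0.02, 0], [0, 0, 0.03, 0], [0, 0, 0.04, 0], [0, 0, 0.045, 0], [0, 0, 0.045, 0]]]}}

```text
time_s: 15.45
eef_pos: [0.5399, 0.3137, 0.0363]
eef_rot: [0.0, 0.743, 0.669, 0.005]
wrist_force: [-6.4, 7.7, 23.9]
opening: 0.507
grasp_force: 72.0
```

```bash
python3 -c "
from h import *
go((.5365,.3098,.0345,84))"
```

```text
t 15.45 pos [0.5399 0.3137 0.0363] yaw 83.94 tilt 0.59 F [-6.4  7.7 23.9] open 0.507 g 72.0
[-0.0106 -0.0073  0.0044] -0.0003
```

Emit:
{"op": "drive_tool", "data": {"plan": [[[0, 0, -0.01, 0], [0, 0, -0.019, 0], [0, 0, -0.019, 0]]]}}

```text
time_s: 15.7
eef_pos: [0.5374, 0.3101, 0.0392]
eef_rot: [0.001, 0.743, 0.669, 0.001]
wrist_force: [0.1, 0.8, -1.6]
opening: 0.502
grasp_force: 69.1
```

Emit:
{"op": "drive_tool", "data": {"plan": [[[0, 0, 0, 0], [0, 0, 0, 0], [0, 0, 0, 0], [0, 0, 0, 0], [0, 0, 0, 0], [0, 0, 0, 0], [0, 0, 0, 0], [0, 0, 0, 0]]], "jaw": 0}}

```text
time_s: 16.37
eef_pos: [0.5364, 0.3099, 0.0376]
eef_rot: [-0.0, 0.743, 0.669, -0.0]
wrist_force: [0.6, -0.2, 0.3]
opening: 1.003
grasp_force: 0.0
```

Emit:
{"op": "drive_tool", "data": {"plan": [[[0, 0, -0.05, 0], [0, 0, -0.12, 0], [0, 0, -0.2, 0], [0, 0, -0.28, 0], [0, 0, -0.36, 0], [0, 0, -0.4, 0], [0, 0, -0.4, 0], [0, 0, -0.4, 0], [0, 0, -0.4, 0]]]}}

```text
time_s: 17.12
eef_pos: [0.5356, 0.3096, 0.1963]
eef_rot: [-0.0, 0.743, 0.669, -0.001]
wrist_force: [0.2, -0.4, 0.2]
opening: 0.999
grasp_force: 0.0
```

```bash
python3 - <<'E' 2>/dev/null
from h import *
go((.5365,.3098,.0345,84))
im,d=save('side','end'); top,_=save('top','endt'); P=cloud('side',d); h=cv2.cvtColor(im,cv2.COLOR_RGB2HSV)
m=(abs(h[...,0].astype(int)-27)<6)&(h[...,1]>140)&(np.linalg.norm(P[...,:2]-[.5365,.31],axis=-1)<.09)&(P[...,2]>.012)
q=P[m]; r=cv2.minAreaRect(q[:,:2].astype(np.float32)); print(r,np.percentile(q[:,2],[2,98]))
for y in np.arange(.26,.37,.015):
    s=q[abs(q[:,1]-y)<.0075]
    if len(s)>3: print(round(y,3),np.round(np.percentile(s[:,2],96),4))
cv2.imwrite('pics/c10.png',cv2.resize(im[220:400,210:390],(500,500))[:,:,::-1])
E
```

```text
t 17.12 pos [0.5356 0.3096 0.1963] yaw 83.94 tilt 0.12 F [ 0.2 -0.4  0.2] open 0.999 g 0.0
[0.001  0.0029 0.4045] -0.0003
((0.5300602912902832, 0.31503593921661377), (0.09142198413610458, 0.060211919248104095), 84.08979034423828) [0.012916   0.06662808]
0.275 0.0646
0.29 0.0652
0.305 0.0664
0.32 0.0652
0.335 0.0652
0.35 0.0664
0.365 0.0664
```

View pics/c10.png

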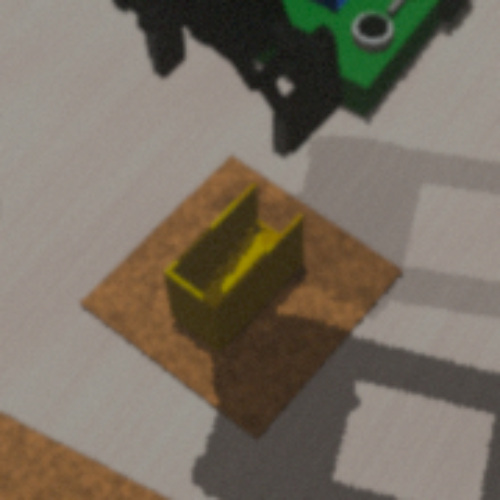

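The bin stands upright and empty near the middle of the mat, with its rim level at about 0.065 m. The ball is in the cup and the gripper is clear, so I'm handing in.

```bash
python3 -c "
from bench import ctrl
print(ctrl.hand_in())"
```

```text
the job is handed in; nothing more can be done
None
```

Handed in at about 17 s of the 56 s allowed: the ball is in the unmoved cup, the empty yellow bin stands upright on the nearest cork mat and the gripper is clear; the hand-in gave no verdict.

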